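# Test the light under the moss agate egg

## Robot

A 6-joint arm with a two-finger parallel gripper is mounted at the origin on the work surface. World frame = base frame: x ahead of the robot, y to its left, z up, the work surface at z = 0. Lengths are in m, angles in rad, forces in N, time in s.
With the tool pointing down it reaches from about 0.275 to 0.875 m from the base axis. Payload 12.5 kg.
Tool frame: the origin (TCP) lies midway between the tips of the shut fingers; the grasp point (between the pads) lies 19 mm behind it; z points along the fingers, y is the direction in which the jaws open and shut (so a half turn about z gives the same grasp; the last joint's range is limited). The gripper opens to 85 mm and grips with 20 to 120 N. Pads are 22 mm wide; open, the fingers measure 114 mm over their backs; the gripper's body (76 mm by 85 mm) begins 54 mm behind the grasp point. The pads swing forward as they close: fully open they stand 13 mm farther back than shut.
Start: joints at [-1.296, 0.351, 1.652, -0, 1.139, -0.085], TCP at [0.194, -0.515, 0.231] pointing down, gripper open.
Joint ranges: [-2.75, 2.75], [-0.79, 2.1], [0.01, 2.65], [-1.57, 4.71], [0.07, 3.14], [-2.87, 2.87]. Speed limits (rad/s): [2.22, 2.22, 2.79, 3.14, 3.14, 3.14].

## Interface

Orientations are given as a unit quaternion [w, x, y, z].
In Python, from rig import monitor, imaging, order gives the robot as it stands. The module is installed in compiled form; this text tells all that it offers.
- The arm moves only by the tool drive_tool, never from a script. Its argument "series" is a list of rows, each a list of 3 entries, a list of its own where there are three numbers: the shift along the tool's x, y, z as a fraction of full scale, then the turn, a rotation vector about the tool's x, y, z as a fraction of full scale, then the opening, from -1 (shut) to 1 (fully open), so that 0 is half open. In form: [[[dx, dy, dz], [ax, ay, az], fingers], ...]. A call has 1 to 12 rows; each row is the pose to reach, as a shift and turn from the pose commanded when the call began, along the tool's axes at that moment, turning the shorter way round; what a row does not reach only later rows make up. Full scale, the value 1, is 500 mm for a shift and 2 pi rad for a turn. A row lasts 1/10 s, in which the tool goes at most 50 mm and 8.59 degrees, less where a joint would pass 70% of its speed; a pose out of reach is approached as far as the arm can. A call with a number of a shift or a turn outside -1 to 1 is refused whole. A call with a gripper value outside its range is refused whole. The fingers move at their own pace and stop on an object; "squeeze" is the grip in N (left out, the last holds). Time passes only in rows, so rows that repeat a pose let the fingers close. It gives the time, the measured TCP pose, the force and the opening at its end, in the units of the state.
- monitor.get_obs(): the state, without advancing time (a new reading comes with each control period).
- imaging.get_image(name): name is "side" or "top" or "wrist"; returns a dict with "color" (480x640x3 uint8, red, green, blue), "intrinsics" (3x3 intrinsics, pixels), "extrinsics" (4x4, takes a point from camera to world coordinates). Camera axes: x right, y down, z forward; pixel columns grow to the right and rows downward; lengths in m; the calibration is good to about 2 mm. The wrist camera is an equidistant fisheye: a pixel r from the principal point sees the ray r / f radians off the axis. A picture is of the moment at which its call begins. There is no depth.
- order.finish_job(): hands the job in, once; it reports no verdict.
The state is a dict: "time_s": time; "joints": joint angles; "qvel": joint speeds; "joint_torque": joint torques, N m; "tool_pos": TCP position; "tool_rot": TCP orientation; "ft_force": force on the tool from outside, world axes, zero at the start; "ft_torque": the same for the moment, N m; "finger_gap": opening from 0.0 (shut) to 1.0 (fully open).
Only numpy, scipy, OpenCV 4.12 (cv2) and the standard library are available. Lean on these libraries where they do the work, as an engineer would, in place of code of your own. Each camera call takes 0.05 s, during which the arm holds its last target.

## Task

Three light plinths stand on the counter of this crystal shop, each with a stone and a brass push-pull knob on top. Test the light under the white-and-dark-green agate egg: pull that plinth's knob up until it clicks out at its stop, keep it out for about a second, then push it fully back in and let go. Leave the knobs of the purple crystal cluster and the blue sphere as they are.

Things in the scene. Friction and masses are not known exactly. Their poses are not given: they have to be found in the camera images.
- agate_knob_grip (a point): Middle of the knob's grip, an upright brass cylinder 32 mm across, 30 tall, on a thin stem; moves with the knob. When in, 65 above the table, 25 above the plinth's flat top. z up, x along the plinth from knob to egg, y across it. The egg (white, two dark green bands, 48 wide, 59 tall) stands on the plinth 80 along +x; grasp from above, fingers closing along y, where nothing stands.
- agate_knob (a joint): Travel of the agate plinth's knob, m, straight up: 0 in (off), 0.020 out at its stop (on). Starts in. A detent holds either end: about 5 N starts it; past half way it snaps to the other end. Each plinth is a fixed dark wooden box, 160 (x) by 90 (y) by 40 mm tall, with a round white light window under its stone; the knob is on its centre line, 45 from its centre.
- amethyst_knob (a joint): Travel of the same kind of knob on the plinth with the cluster of purple crystal points; starts in (0) and is to stay in.
- lapis_knob (a joint): Travel of the same kind of knob on the plinth with the deep blue sphere, counted from its outer stop: 0 is fully out (as it starts, and is to stay), -0.020 is fully in.
Things that resemble listed ones, but are neither listed nor needed, are in the scene too. Leave any pink look-alike of the part that bears lapis_knob alone.

How it is judged:
On the way, in this order (a step that is already met when the one before it is completed fails the run):
1. the agate knob is pulled out and stays out for most of a second (value of joint agate_knob above 0.015 m), for 0.7 s.
2. the agate knob is pushed back in (value of joint agate_knob below 0.004 m), for 0.2 s.
At the end, for the whole second after the job is handed in: The agate plinth's knob is back in (within 4 mm) after having been out (more than 15 mm) for at least 0.7 s; the purple crystals' knob is in (within 4 mm) and the blue sphere's knob is out (within 5 mm of its stop) (value of joint each of agate_knob, amethyst_knob below 0.004 m and value of joint lapis_knob above -0.005 m); the robot touches nothing.
It fails at once if the knob of the purple crystals is pulled out (value of joint amethyst_knob above 0.008 m).
It fails at once if the knob of the blue sphere is pushed in (value of joint lapis_knob below -0.008 m).
It also fails if it takes over 32 s, if anything falls off the work surface, if the arm or the gripper's body presses on something with over 40 N, if the wrist force passes 120 N, or if a joint passes its speed limit or range.

## Working session

There is one attempt and no reset: what is moved stays moved. The work goes in short steps, Python scripts to look and compute and a tool call to move; the robot and the scene stay as the last step left them, time stands still between calls to the robot, and variables do not carry over. Pictures are saved under pics/ and viewed, and the job is handed in when it is done.

Besides the shell and the picture viewer there is one more tool, called after "Call:" in YAML: its name, and indented under it one key for each argument. drive_tool: Moves the arm, as the interface text tells. Shift numbers are shares of 500 mm and turn numbers shares of 2 pi rad, none past 1 either way. Its arguments: {"type":"object","properties":{"series":{"type":"array"},"squeeze":{"type":"number"}},"required":["series"]}

```bash
mkdir -p pics; python3 - <<'E'
from rig import monitor, imaging
import cv2,numpy as np
o=monitor.get_obs();print(o['time_s'],o['tool_pos'],o['tool_rot'],o['finger_gap'],o['ft_force'])
for n in ['side','top','wrist']:
    d=imaging.get_image(n);cv2.imwrite(f'pics/{n}0.png',d['color'][:,:,::-1]);np.savez(f'{n}0.npz',**d)
    print(n,d['intrinsics'].round(1).tolist(),d['extrinsics'].round(3).tolist())
E
```

```text
0.0 [ 0.19357764 -0.51444352  0.23073533] [-6.06796506e-04  9.83858972e-01  1.78944549e-01 -5.67195852e-05] 1.0010946035358645 [-0.43748009 -0.16145741 -0.40005658]
side [[559.9, 0.0, 317.6], [0.0, 559.9, 238.8], [0.0, 0.0, 1.0]] [[-0.99, -0.082, 0.114, 0.408], [-0.14, 0.537, -0.832, 0.771], [0.007, -0.84, -0.543, 0.69], [0.0, 0.0, 0.0, 1.0]]
top [[538.7, 0.0, 319.3], [0.0, 538.7, 240.4], [0.0, 0.0, 1.0]] [[-0.012, -0.998, 0.065, 0.452], [-1.0, 0.012, -0.001, -0.206], [-0.0, -0.065, -0.998, 1.335], [0.0, 0.0, 0.0, 1.0]]
wrist [[371.6, 0.0, 320.4], [0.0, 371.6, 236.0], [0.0, 0.0, 1.0]] [[0.352, -0.9, -0.257, 0.258], [-0.936, -0.339, -0.096, -0.49], [-0.001, 0.274, -0.962, 0.374], [0.0, 0.0, 0.0, 1.0]]
```

View pics/side0.png

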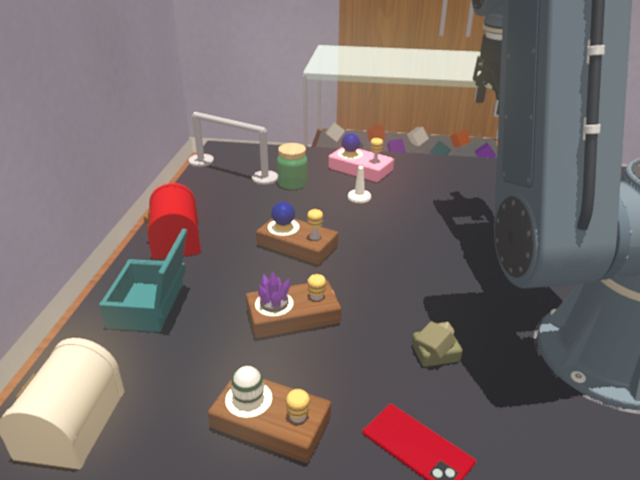

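View pics/top0.png

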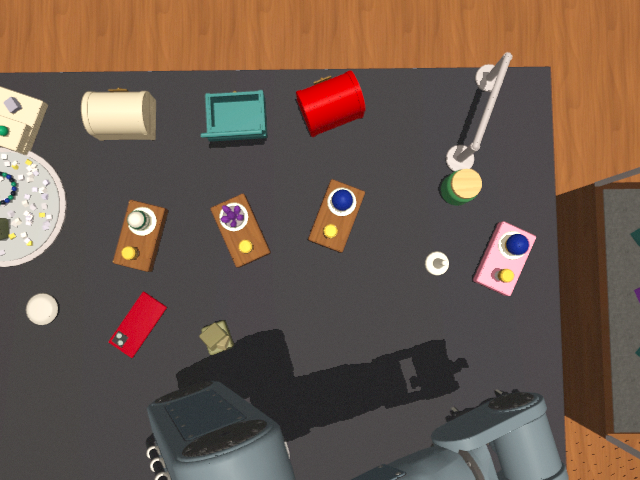

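View pics/wrist0.png

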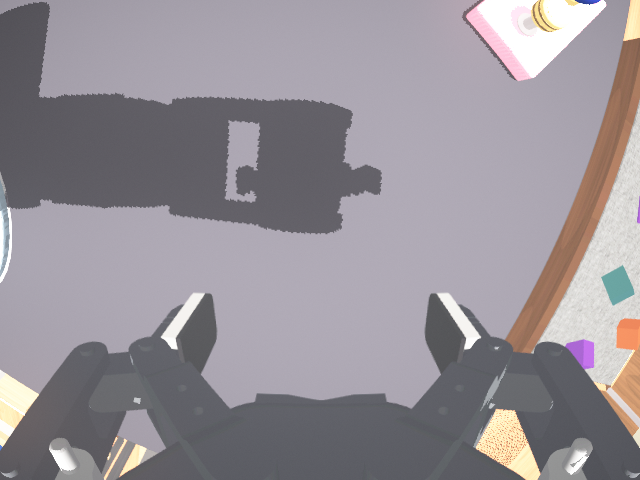

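Top view: brown plinths are at (140,236) with the white egg, (240,230) with the purple cluster and (336,216) with the blue sphere, plus a pink look-alike at (505,258). The egg plinth, side view (270,412), fits the description. I'll enlarge it to confirm.

```bash
python3 - <<'E'
import cv2,numpy as np
a=cv2.imread('pics/top0.png')[190:280,100:180];b=cv2.imread('pics/side0.png')[350:470,200:340]
a=cv2.resize(a,None,fx=5,fy=5,interpolation=2)[:450];b=cv2.resize(b,None,fx=2.8,fy=2.8,interpolation=2)
c=np.zeros((450,800,3),np.uint8);c[:450,:400]=a;c[:336,400:792]=b
cv2.imwrite('pics/crop0.png',c)
E
```

```text
(no output)
```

View pics/crop0.png

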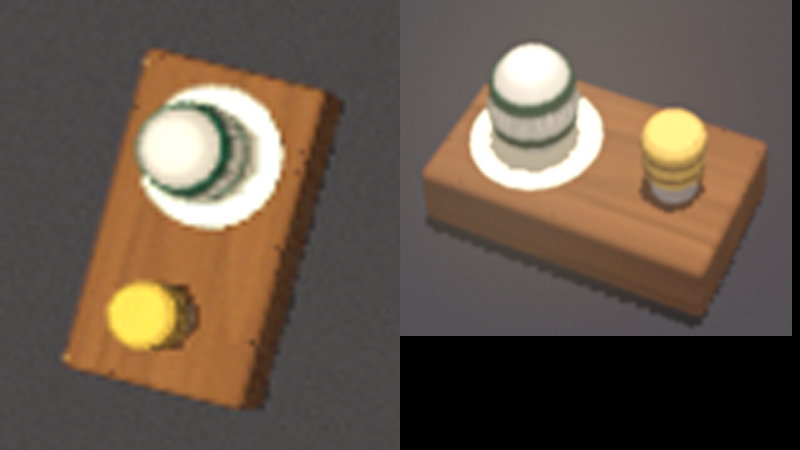

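It is the egg: white with two dark green bands (crop 533,105). Its knob is at crop (143,315), which is top pixel (128.6,253). Next step is localization.

```bash
cat > h.py <<'E'
import numpy as np
def ray(n,u,v,z):
    d=np.load(n+'.npz') if isinstance(n,str) else n
    K,E=d['intrinsics'],d['extrinsics']
    r=E[:3,:3]@np.linalg.inv(K)@[u,v,1]; t=E[:3,3]
    return t+r*(z-t[2])/r[2]
E
python3 - <<'E'
from h import *
from scipy.spatial.transform import Rotation as R
from rig import monitor
f=lambda u,v,z:ray('top0',100+u/5-.4,190+v/5-.4,z)
k=f(143,315,.08);w=f(211,156,.04)
c=[f(*p,.04) for p in [(148,52),(325,92),(243,407),(67,358)]]
print('knob',k,'win',w,'dist',np.linalg.norm(k[:2]-w[:2]))
m=np.mean(c,0);print('centre',m,[np.linalg.norm(c[i]-c[i-1]) for i in range(4)])
ax=(c[0]+c[1]-c[2]-c[3])[:2];ax/=np.linalg.norm(ax);print('yaw',np.degrees(np.arctan2(ax[1],ax[0])), 'pred knob',m[:2]-.045*ax)
d=(w-k)[:2];print('yaw2',np.degrees(np.arctan2(d[1],d[0])))
s=lambda u,v,z:ray('side0',200+(u-400)/2.8-.3,350+v/2.8-.3,z)
print('side knob',s(674,135,.08),'win',s(537,140,.04))
o=monitor.get_obs();q=o['tool_rot'];M=R.from_quat(np.r_[q[1:],q[0]]).as_matrix();print(M.round(3))
for i in ['amethyst','lapis']:pass
E
```

```text
knob [0.5099953  0.23906284 0.08      ] win [0.58833683 0.22126032 0.04      ] dist 0.08033880813647468
centre [0.55418906 0.2282349  0.04      ] [np.float64(0.15234281423892276), np.float64(0.08826476153275883), np.float64(0.1564915977302887), np.float64(0.08828677292756508)]
yaw -14.172736739104872 pred knob [0.51055877 0.23925297]
yaw2 -12.802615284054006
side knob [0.50711594 0.2444918  0.08      ] win [0.58454993 0.22384624 0.04      ]
[[ 0.936  0.352 -0.   ]
 [ 0.352 -0.936  0.001]
 [ 0.    -0.001 -1.   ]]
```

Call:
drive_tool:
  series:
    - [[0.6, -0.64, 0], [0, 0, 0.095], 1]
    - [[0.6, -0.64, 0], [0, 0, 0.095], 1]
    - [[0.6, -0.64, 0], [0, 0, 0.095], 1]
    - [[0.6, -0.64, 0], [0, 0, 0.095], 1]
    - [[0.6, -0.64, 0], [0, 0, 0.095], 1]
    - [[0.6, -0.64, 0], [0, 0, 0.095], 1]
    - [[0.6, -0.64, 0], [0, 0, 0.095], 1]
    - [[0.6, -0.64, 0], [0, 0, 0.095], 1]
    - [[0.6, -0.64, 0], [0, 0, 0.095], 1]
    - [[0.6, -0.64, 0], [0, 0, 0.095], 1]
    - [[0.6, -0.64, 0], [0, 0, 0.095], 1]
    - [[0.6, -0.64, 0], [0, 0, 0.095], 1]

```text
time_s: 1.35
tool_pos: [0.3615, -0.1103, 0.2312]
tool_rot: [0.0, 0.993, -0.119, -0.0]
ft_force: [0.3, -0.6, -0.3]
finger_gap: 0.999
```

```bash
cat >> h.py <<'E'
from scipy.spatial.transform import Rotation as R
def plan(target,yawdeg):
    from rig import monitor
    o=monitor.get_obs();q=o['tool_rot'];r=R.from_quat(np.r_[q[1:],q[0]]);M=r.as_matrix();p=o['tool_pos']
    a=np.radians(yawdeg);T=R.from_matrix(np.array([[np.cos(a),np.sin(a),0],[np.sin(a),-np.cos(a),0],[0,0,-1]]))
    print('t',o['time_s'],'pos',p.round(4),'yaw',np.degrees(np.arctan2(M[1,0],M[0,0])).round(2),'gap',o['finger_gap'],'F',np.round(o['ft_force'],2),'j',np.round(o['joints'],2))
    print('shift',(M.T@(np.array(target)-p)/.5).round(4),'turn',((r.inv()*T).as_rotvec()/2/np.pi).round(4))
E
python3 -c "
from h import *
plan([.509,.240,.17],-13.5)"
```

```text
t 1.35 pos [ 0.3615 -0.1103  0.2312] yaw -13.62 gap 0.9991355948292533 F [ 0.25 -0.55 -0.32] j [-0.42  0.03  2.05 -0.    1.06  1.39]
shift [ 0.1216 -0.7504  0.1223] turn [ 0.      0.     -0.0003]
```

Call:
drive_tool:
  series:
    - [[0.122, -0.75, 0.12], [0, 0, 0], 1]
    - [[0.122, -0.75, 0.12], [0, 0, 0], 1]
    - [[0.122, -0.75, 0.12], [0, 0, 0], 1]
    - [[0.122, -0.75, 0.12], [0, 0, 0], 1]
    - [[0.122, -0.75, 0.12], [0, 0, 0], 1]
    - [[0.122, -0.75, 0.12], [0, 0, 0], 1]
    - [[0.122, -0.75, 0.12], [0, 0, 0], 1]
    - [[0.122, -0.75, 0.12], [0, 0, 0], 1]
    - [[0.122, -0.75, 0.12], [0, 0, 0], 1]
    - [[0.122, -0.75, 0.12], [0, 0, 0], 1]
    - [[0.122, -0.75, 0.12], [0, 0, 0], 1]
    - [[0.122, -0.75, 0.12], [0, 0, 0], 1]

```text
time_s: 2.55
tool_pos: [0.5094, 0.2391, 0.1716]
tool_rot: [-0.0, 0.993, -0.119, 0.0]
ft_force: [-0.1, -0.1, -0.8]
finger_gap: 0.994
```

```bash
python3 - <<'E'
from h import *
from rig import imaging
import cv2
plan([.509,.240,.048],-13.5)
d=imaging.get_image('wrist');cv2.imwrite('pics/wrist1.png',d['color'][:,:,::-1]);np.savez('wrist1.npz',**d)
E
```

```text
t 2.55 pos [0.5094 0.2391 0.1716] yaw -13.7 gap 0.9941440863588987 F [-0.11 -0.15 -0.81] j [ 0.36  0.44  1.68 -0.    1.02  2.17]
shift [-0.0012 -0.0015  0.2472] turn [-0.     -0.     -0.0006]
```

View pics/wrist1.png

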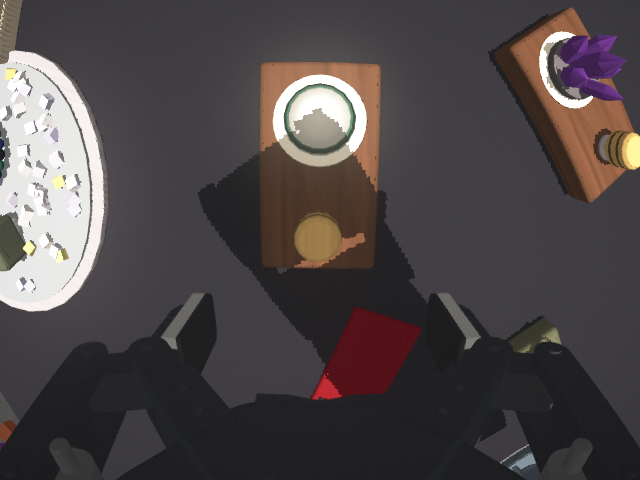

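The wrist view shows the agate plinth upright and aligned, with the knob top at (318,237) and the window at (320,120). The purple plinth is clear at upper right. I'll compute the fisheye fix.

```bash
python3 - <<'E'
from h import *
import cv2
d=np.load('wrist1.npz');K,E=d['intrinsics'],d['extrinsics']
def f(u,v,z):
    n=cv2.fisheye.undistortPoints(np.array([[[u,v]]],float),K,np.zeros(4))[0,0]
    r=E[:3,:3]@[*n,1];t=E[:3,3];return t+r*(z-t[2])/r[2]
k=f(318,237,.08);w=f(320,120,.04);print(k,w,np.linalg.norm((k-w)[:2]),np.degrees(np.arctan2(*(w-k)[1::-1])))
plan([k[0],k[1],.048],-13.5)
E
```

```text
[0.51051371 0.24021506 0.08      ] [0.58507354 0.22070607 0.04      ] 0.07706990118687777 -14.663024836880972
t 2.6 pos [0.5093 0.2394 0.1717] yaw -13.68 gap 0.9990877902581701 F [-0.42 -0.05 -0.16] j [ 0.36  0.44  1.68 -0.    1.02  2.17]
shift [ 0.0018 -0.0022  0.2474] turn [-0.     -0.     -0.0005]
```

Call:
drive_tool:
  series:
    - [[0.001, -0.002, 0.06], [0, 0, 0], 1]
    - [[0.001, -0.002, 0.12], [0, 0, 0], 1]
    - [[0.001, -0.002, 0.17], [0, 0, 0], 1]
    - [[0.001, -0.002, 0.21], [0, 0, 0], 1]
    - [[0.001, -0.002, 0.235], [0, 0, 0], 1]
    - [[0.001, -0.002, 0.246], [0, 0, 0], 1]
    - [[0.001, -0.002, 0.246], [0, 0, 0], 1]

```text
time_s: 3.3
tool_pos: [0.51, 0.2412, 0.0483]
tool_rot: [0.0, 0.993, -0.118, -0.0]
ft_force: [0.5, 0.5, 0.5]
finger_gap: 1.003
```

```bash
python3 - <<'E'
from h import *
from rig import imaging
import cv2
plan([.5105,.240,.048],-13.5)
d=imaging.get_image('wrist')['color'][:,:,::-1];cv2.imwrite('pics/wrist2.png',d)
E
```

```text
t 3.3 pos [0.51   0.2412 0.0483] yaw -13.6 gap 1.0032785576771714 F [0.49 0.49 0.47] j [ 0.36  0.62  1.74 -0.    0.78  2.17]
shift [0.0016 0.002  0.0006] turn [ 0.      0.     -0.0003]
```

View pics/wrist2.png

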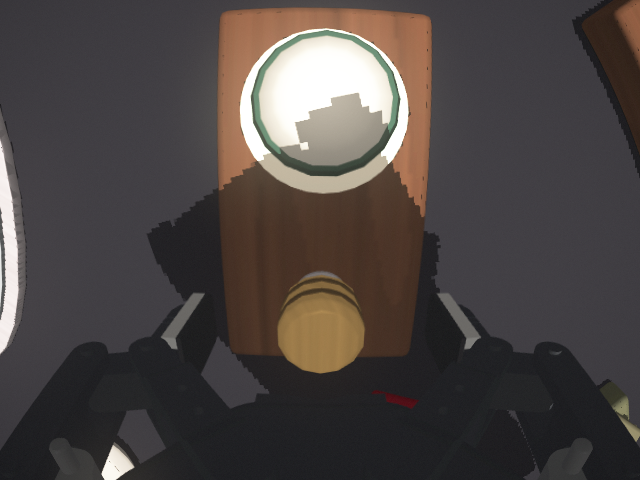

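The knob at (321,330) is centred between the pads (205 and 438). Closing now.

Call:
drive_tool:
  series:
    - [[0, 0, 0], [0, 0, 0], -1]
    - [[0, 0, 0], [0, 0, 0], -1]
    - [[0, 0, 0], [0, 0, 0], -1]
    - [[0, 0, 0], [0, 0, 0], -1]
    - [[0, 0, 0], [0, 0, 0], -1]
    - [[0, 0, 0], [0, 0, 0], -1]
    - [[0, 0, 0], [0, 0, 0], -1]
    - [[0, 0, 0], [0, 0, 0], -1]
  squeeze: 40

```text
time_s: 4.15
tool_pos: [0.5099, 0.2412, 0.0488]
tool_rot: [0.0, 0.993, -0.118, 0.0]
ft_force: [-2.3, -3.6, 6.9]
finger_gap: 0.355
```

```bash
python3 - <<'E'
from h import *
from rig import imaging
import cv2
plan([.5105,.240,.048],-13.5)
d=imaging.get_image('wrist')['color'][:,:,::-1];cv2.imwrite('pics/wrist3.png',d)
E
```

```text
t 4.15 pos [0.5099 0.2412 0.0488] yaw -13.57 gap 0.3554535134287806 F [-2.29 -3.58  6.85] j [ 0.36  0.62  1.74 -0.    0.78  2.17]
shift [0.0016 0.002  0.0017] turn [ 0.0001 -0.     -0.0002]
```

View pics/wrist3.png

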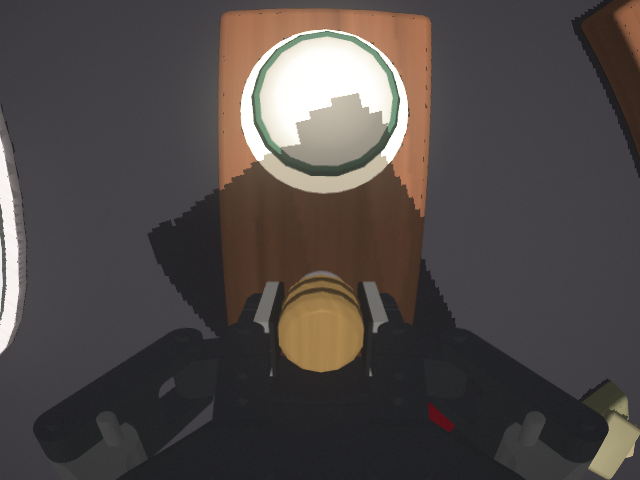

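The knob is gripped (gap about 30 mm). Pulling up 21 mm and holding.

Call:
drive_tool:
  series:
    - [[0, 0, -0.008], [0, 0, 0], -1]
    - [[0, 0, -0.016], [0, 0, 0], -1]
    - [[0, 0, -0.024], [0, 0, 0], -1]
    - [[0, 0, -0.032], [0, 0, 0], -1]
    - [[0, 0, -0.038], [0, 0, 0], -1]
    - [[0, 0, -0.042], [0, 0, 0], -1]
    - [[0, 0, -0.042], [0, 0, 0], -1]
    - [[0, 0, -0.042], [0, 0, 0], -1]
    - [[0, 0, -0.042], [0, 0, 0], -1]

```text
time_s: 5.1
tool_pos: [0.5098, 0.2412, 0.0691]
tool_rot: [0.0, 0.993, -0.118, -0.0]
ft_force: [3.7, -4.9, -7.5]
finger_gap: 0.356
```

```bash
python3 - <<'E'
from h import *
from rig import imaging
import cv2
plan([.5105,.240,.048],-13.5)
a=imaging.get_image('wrist')['color'][:,:,::-1]
b=imaging.get_image('side')['color'][:,:,::-1]
cv2.imwrite('pics/wrist4.png',np.hstack([a[:,160:480],cv2.resize(b[340:460,210:330],(480,480))]))
E
```

```text
t 5.1 pos [0.5098 0.2412 0.0691] yaw -13.58 gap 0.3556672106891742 F [ 3.7  -4.91 -7.51] j [ 0.36  0.59  1.74 -0.    0.82  2.17]
shift [0.0018 0.002  0.0421] turn [ 0.0001  0.     -0.0002]
```

View pics/wrist4.png

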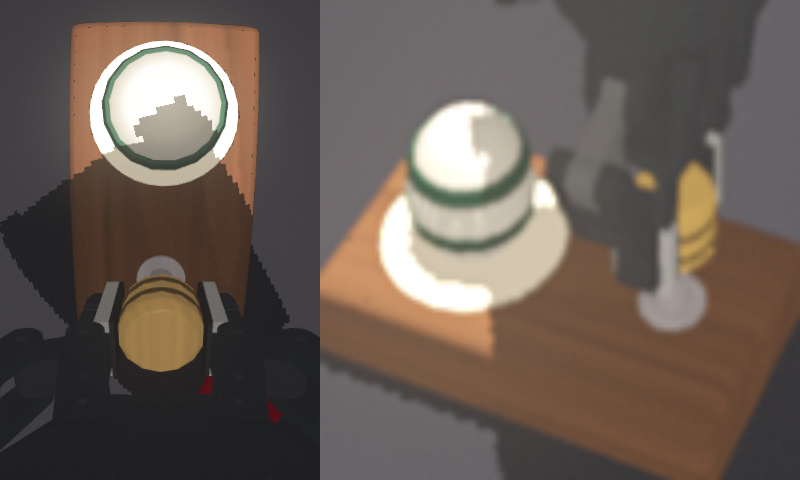

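The knob rose 20 mm with the gripper and did not slip: same spot in the wrist view, and the stem base is exposed at (672,300). Holding for 1 s.

Call:
drive_tool:
  series:
    - [[0, 0, 0], [0, 0, 0], -1]
    - [[0, 0, 0], [0, 0, 0], -1]
    - [[0, 0, 0], [0, 0, 0], -1]
    - [[0, 0, 0], [0, 0, 0], -1]
    - [[0, 0, 0], [0, 0, 0], -1]
    - [[0, 0, 0], [0, 0, 0], -1]
    - [[0, 0, 0], [0, 0, 0], -1]
    - [[0, 0, 0], [0, 0, 0], -1]
    - [[0, 0, 0], [0, 0, 0], -1]
    - [[0, 0, 0], [0, 0, 0], -1]

```text
time_s: 6.2
tool_pos: [0.5098, 0.2412, 0.0691]
tool_rot: [0.0, 0.993, -0.118, -0.0]
ft_force: [2.8, -4.6, -7.0]
finger_gap: 0.355
```

Call:
drive_tool:
  series:
    - [[0, 0, 0.008], [0, 0, 0], -1]
    - [[0, 0, 0.016], [0, 0, 0], -1]
    - [[0, 0, 0.024], [0, 0, 0], -1]
    - [[0, 0, 0.032], [0, 0, 0], -1]
    - [[0, 0, 0.038], [0, 0, 0], -1]
    - [[0, 0, 0.043], [0, 0, 0], -1]
    - [[0, 0, 0.043], [0, 0, 0], -1]
    - [[0, 0, 0.043], [0, 0, 0], -1]
    - [[0, 0, 0.043], [0, 0, 0], -1]

```text
time_s: 7.1
tool_pos: [0.51, 0.2412, 0.0489]
tool_rot: [0.0, 0.993, -0.118, 0.0]
ft_force: [-1.6, -6.3, 9.2]
finger_gap: 0.361
```

```bash
python3 - <<'E'
from h import *
from rig import imaging
import cv2
plan([.5105,.240,.048],-13.5)
a=imaging.get_image('wrist')['color'][:,:,::-1]
b=imaging.get_image('side')['color'][:,:,::-1]
cv2.imwrite('pics/wrist5.png',np.hstack([a[:,160:480],cv2.resize(b[340:460,210:330],(480,480))]))
E
```

```text
t 7.1 pos [0.51   0.2412 0.0489] yaw -13.58 gap 0.36127421043654395 F [-1.59 -6.26  9.18] j [ 0.36  0.62  1.74 -0.    0.78  2.17]
shift [0.0016 0.0022 0.0017] turn [ 0.     -0.     -0.0002]
```

View pics/wrist5.png

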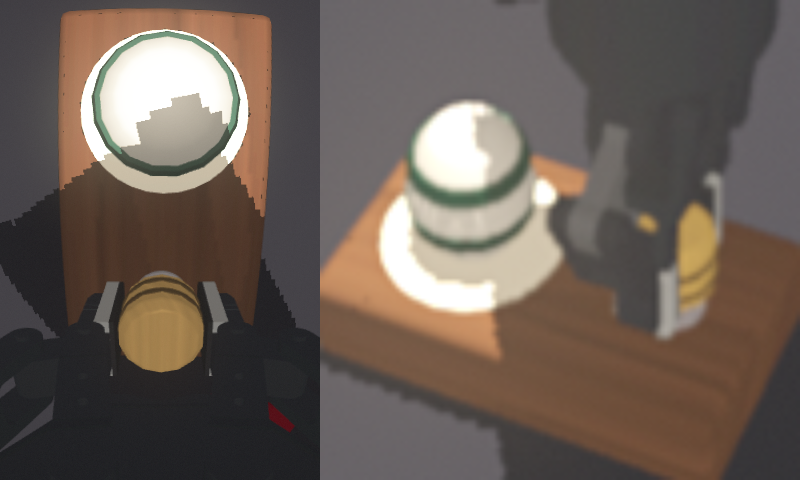

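The knob is back in, with about 9 N of downward push at the stop. Opening, then retreating straight up.

Call:
drive_tool:
  series:
    - [[0, 0, 0], [0, 0, 0], 1]
    - [[0, 0, 0], [0, 0, 0], 1]
    - [[0, 0, 0], [0, 0, 0], 1]
    - [[0, 0, 0], [0, 0, 0], 1]
    - [[0, 0, 0], [0, 0, 0], 1]
    - [[0, 0, 0], [0, 0, 0], 1]
    - [[0, 0, 0], [0, 0, 0], 1]
    - [[0, 0, 0], [0, 0, 0], 1]

```text
time_s: 8.0
tool_pos: [0.5099, 0.2414, 0.0478]
tool_rot: [-0.0, 0.993, -0.118, -0.0]
ft_force: [-0.3, 0.2, 0.2]
finger_gap: 0.997
```

Call:
drive_tool:
  series:
    - [[0, 0, -0.03], [0, 0, 0], 1]
    - [[0, 0, -0.08], [0, 0, 0], 1]
    - [[0, 0, -0.15], [0, 0, 0], 1]
    - [[0, 0, -0.23], [0, 0, 0], 1]
    - [[0, 0, -0.3], [0, 0, 0], 1]
    - [[0, -0.0, -0.33], [0, 0, 0], 1]
    - [[0, 0, -0.33], [0, 0, 0], 1]
    - [[0, 0, -0.33], [0, 0, 0], 1]

```text
time_s: 8.8
tool_pos: [0.5096, 0.2413, 0.2128]
tool_rot: [-0.0, 0.993, -0.118, 0.0]
ft_force: [-0.6, -0.1, -0.7]
finger_gap: 0.999
```

```bash
python3 - <<'E'
from h import *
from rig import imaging
import cv2
plan([.5105,.240,.048],-13.5)
a=imaging.get_image('wrist')['color'][:,:,::-1]
b=imaging.get_image('side')['color'][:,:,::-1]
cv2.imwrite('pics/wrist6.png',np.hstack([a[:,160:480],cv2.resize(b[190:460,210:340],(231,480),interpolation=2)]))
E
```

```text
t 8.8 pos [0.5096 0.2413 0.2128] yaw -13.59 gap 0.9994873741043407 F [-0.56 -0.13 -0.75] j [0.36 0.4  1.64 0.   1.11 2.17]
shift [0.0024 0.0021 0.3296] turn [-0.     -0.     -0.0002]
```

View pics/wrist6.png

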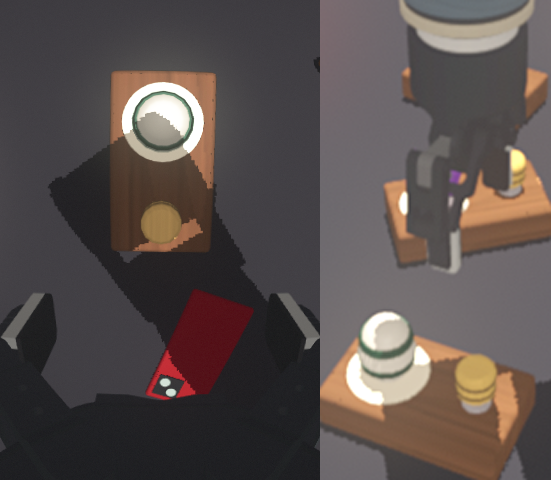

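```bash
python3 - <<'E'
from rig import imaging
import cv2
a=cv2.imread('pics/side0.png');b=imaging.get_image('side')['color'][:,:,::-1]
f=lambda i:cv2.resize(i[370:440,265:335],None,fx=5.7,fy=5.7,interpolation=2)
cv2.imwrite('pics/cmp.png',cv2.hconcat([f(a),f(b)]))
E
```

```text
(no output)
```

View pics/cmp.png

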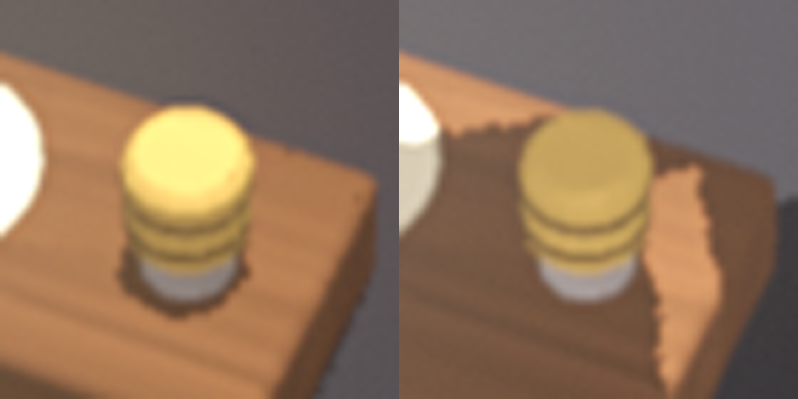

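The knob's top edge (105 before, 108 now) and stem base (298 in both) match the start picture, so it is fully in. The gripper touches nothing, so I'm handing in.

```bash
python3 -c "
from rig import order
print(order.finish_job())"
```

```text
the job is handed in; nothing more can be done
None
```

I pulled the agate egg plinth's knob up about 20 mm to its stop, held it out for more than 1 s, pushed it back in and let go. I then backed the gripper straight up and handed the job in at about 9 s; no verdict was reported.

- **Knob position:** it looked unslipped in the grip while out. In the last side view its top edge and stem base match the start picture to within about half a pixel, so it is back in.
- **Forces:** the wrist force readings I took stayed under about 12 N. After the retreat they were near zero, with the gripper open and clear of everything.
- **Other knobs:** I went near the purple and blue plinths only on the high pass at the start and did not touch them. I did not re-measure their knobs at the end; the arm partly hid them in the side view.

No check failed. The position estimates from the top, side and wrist cameras differed by up to 5 mm, and centring in the wrist view settled the grasp.

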